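Find the socket that fits the bottle stop's clamp nut

ROBOT

A 7-joint arm with a two-finger parallel gripper is mounted at the origin on a cart in front of the work surface, level with it; the furniture and walls round the work are solid. World frame = base frame: x ahead of the robot, y to its left, z up, the work surface at z = 0. Lengths are in m, angles in rad, forces in N, time in s.
With the tool pointing down it reaches from about 0.425 to 0.8 m from the base axis. Payload 8.3 kg.
Tool frame: the origin (TCP) lies midway between the tips of the shut fingers; the grasp point (between the pads) lies 19 mm behind it (env.tcp_to_grasp is the distance from the TCP to the grasp point, in m); z points along the fingers, y is the line along which they close (so a half turn about z gives the same grasp; the last joint's range is limited). The gripper opens to 85 mm and grips with 20 to 120 N. Pads are 22 mm wide; open, the fingers measure 114 mm over their backs; the gripper's body (76 mm by 85 mm) begins 54 mm behind the grasp point. The pads swing forward as they close: fully open they stand 13 mm farther back than shut.
Start: joints at [1.204, 0.383, 0.016, 1.37, -0.006, 1.388, -0.046], TCP at [0.187, -0.596, 0.231] pointing down, gripper open.
Joint ranges: [-2.95, 2.95], [-0.25, 2.06], [-1.52, 1.56], [0.18, 2.33], [-1.44, 4.58], [0.02, 2.06], [-3.01, 3.01]. Speed limits (rad/s): [2.39, 2.39, 3.01, 3.01, 3.14, 3.14, 3.14].

INTERFACE

Orientations are given as a 3x3 rotation matrix whose columns are the frame's x, y, z axes.
In Python, from station import env gives the robot as it stands.
- The arm moves only by the tool drive_tool, never from a script. Its argument "motion" is a list of rows, each a list of 7 numbers: the shift along the tool's x, y, z in units of 30 mm (1.0 is 30 mm), then the turn, a rotation vector about the tool's x, y, z in units of 6 degrees (1.0 is 6 degrees), then the opening, from 0 (shut) to 1 (fully open). In form: [[dx, dy, dz, ax, ay, az, jaw], ...]. A call has 1 to 8 rows; each row shifts and turns the commanded pose from where the row before left it, along the tool's axes as they then stand; what a row does not reach is not made up. A row lasts 1/10 s, in which the tool goes at most 50 mm and 8.59 degrees, less where a joint would pass 70% of its speed; a pose out of reach is approached as far as the arm can. A call is refused whole if a number of a shift passes 1 or a number of a turn 1, either way. A call with a gripper value outside its range is refused whole. The fingers move at their own pace and stop on an object; "force" is the grip in N (left out, the last holds). Time passes only in rows, so rows that do not move let the fingers close. It gives the time, the measured TCP pose, the force, the opening and the grip force at its end, in the units of the state.
- env.state(): the state, without advancing time (a new reading comes with each control period).
- env.snapshot(name): name is "scene" or "top"; returns the picture (420x560x3 uint8, red, green, blue); there is no depth.
- env.get_calibration(name): a dict with "fx", "fy", "cx", "cy" (pixels), "k1" (the pictures are not rectified: a ray, as slopes to the right and down, at radius r is drawn at 1 + k1 r^2 times it, then the intrinsics apply), "R" (3x3) and "t" (3): a world point X has camera coordinates R X + t. Camera axes: x right, y down, z forward; pixel columns grow to the right and rows downward; lengths in m; the calibration is good to about 2 mm. A picture is of the moment at which its call begins. get_calibration takes no time and is no camera call.
- env.job_done(): hands the job in; it is judged then, once.
Trained networks look in the newest picture that a camera, given by its name, has taken for a name from the list of things; names that differ only in an ending like _2 or _b are one class to them, and where a whole thing is asked for, a point or a joint stands for the part that bears it (a point fixed in the world has none). Each returns a list of dicts, best first, with "p" (0 to 1); they miss things now and then, are a little off and sometimes report something else, mostly with a low value. They report only what shows in the picture. A call takes as long as a camera call. They do not tell look-alikes from the thing itself.
- env.boxes_of(camera, target): "position" ([column, row] in pixels, amid what is visible of it).
- env.tip_of(camera, target): "position" ([column, row] in pixels: a listed point, or the origin of a listed thing).
The state is a dict: "t": time; "qpos": joint angles; "joint_velocities": joint speeds; "joint_efforts": joint torques, N m; "position": TCP position; "orientation": TCP orientation; "ft_force": force on the tool from outside, world axes, zero at the start; "torque": the same for the moment, N m; "finger_gap": opening from 0.0 (shut) to 1.0 (fully open); "grip_force": force on a finger pad.
Only numpy, scipy, OpenCV 4.12 (cv2) and the standard library are available. Lean on these libraries where they do the work, as an engineer would, in place of code of your own. Each camera call takes 0.05 s, during which the arm holds its last target. There are 200 camera calls.

TASK

The clamp nut of the bottle-stop fixture on the plywood board has to be undone: try the three look-alike sockets from the rack on its hex nut, without forcing them, to find the one that goes right over it. Stand those that do not fit back upright in wells of the rack, fully down and let go, and finish with the right socket fully home on the nut (its rim down on the washer), still gripping it and pressing it down lightly. Leave the other things alone.

Things in the scene. Friction and masses are not known exactly. Their poses are not given: they have to be found in the camera images.
- nut_seat (a point): on the nut's axis, on top of its washer, 143 mm above the table; z up. The fixed dark hex nut rises 16 mm from here: 24 mm across flats, flats square to x and every 60 degrees on, top 3 mm a cone 24 to 21 mm wide; a 12 mm stud ends 20.5 mm above this point. The fitting socket seated has its origin here; a wrong one stops 13 mm or more higher
- bottle_stop: fixed fixture that carries the nut: grey plate 150x100x14 mm, slotted aluminium bar on it, washer 42 mm wide, small black V block at its +x end (40 mm high, from 46 mm off the nut's axis). It stands on a plywood board laid over a carton, top 115 mm above the table. Origin on the board under the nut's axis, axes as nut_seat
- rack: grey plastic socket rack, fixed, 235x70x18 mm, long along its own x, on the table left of the divided carton, whose dividers are up to 96 mm tall; origin at the centre of its underside on the table
- well_1 (a point): centre of the floor of a round well of the rack, 40 mm in diameter, 12 mm deep, floor 6 mm above the table; the well at the rack's +x (far) end. A socket put back has its origin here
- well_2 (a point): the same for the middle well (75 mm from its neighbours)
- well_3 (a point): the same for the well at the rack's -x (near) end
- socket_a: steel socket, alike outside to the other two: round body 36 mm wide, 40 mm tall, then a hex shank 20 mm across flats from 40 to 91 mm above the mouth (grip it at 67 mm). Stands mouth down in a well. Origin: centre of the mouth; z up. Shank and bore (26 mm deep) have flats square to x and every 60 degrees on. Bore across flats: 18, 21 or 25.5 mm (fits), one each; neither name nor place tells. 0.15 to 0.31 kg
- socket_b: steel socket, alike outside to the other two: round body 36 mm wide, 40 mm tall, then a hex shank 20 mm across flats from 40 to 91 mm above the mouth (grip it at 67 mm). Stands mouth down in a well. Origin: centre of the mouth; z up. Shank and bore (26 mm deep) have flats square to x and every 60 degrees on. Bore across flats: 18, 21 or 25.5 mm (fits), one each; neither name nor place tells. 0.15 to 0.31 kg
- socket_c: steel socket, alike outside to the other two: round body 36 mm wide, 40 mm tall, then a hex shank 20 mm across flats from 40 to 91 mm above the mouth (grip it at 67 mm). Stands mouth down in a well. Origin: centre of the mouth; z up. Shank and bore (26 mm deep) have flats square to x and every 60 degrees on. Bore across flats: 18, 21 or 25.5 mm (fits), one each; neither name nor place tells. 0.15 to 0.31 kg
- oil_bottle: bystander: small clear bottle with black cap, 50x50x102 mm, standing on the board; origin under its centre
- tape_roll: bystander: roll of masking tape, 98x96x25 mm, lying flat; origin under its centre
- tin: bystander: round white tin, 90 mm wide, 32 mm tall, on the table; origin under its centre
- cutters: bystander: side cutters with red handles, 47x122x14 mm, lying on the board; origin under their centre
Not all that is in view belongs to the job. What is shaped like the socket_b but green or pink is not meant. What is shaped like the socket_a but yellow is not meant.

How it is judged:
On the way, in this order (a step that is already met when the one before it is completed fails the run):
1. a socket is lifted clear of the rack (height (world z) of any of socket_a, socket_b, socket_c above 0.03 m), for 0.2 s.
2. the fitting socket is fully home over the nut (((horizontal distance between socket_a and nut_seat below 0.003 m and z of socket_a in the frame of nut_seat between -0.003 and 0.003 m and angle between socket_a's own z axis and vertical below 0.06 rad) or (horizontal distance between socket_b and nut_seat below 0.003 m and z of socket_b in the frame of nut_seat between -0.003 and 0.003 m and angle between socket_b's own z axis and vertical below 0.06 rad) or (horizontal distance between socket_c and nut_seat below 0.003 m and z of socket_c in the frame of nut_seat between -0.003 and 0.003 m and angle between socket_c's own z axis and vertical below 0.06 rad))), for 0.2 s.
At the end, for the whole second after the job is handed in: The fitting socket is over the nut, rim within 3 mm of the washer and axis, upright within 0.06 rad, at rest, gripped and bearing on the fixture (each over 2 N); the other two stand upright (0.1 rad), let go and at rest, within 8 mm of a well floor's centre ((((horizontal distance between socket_a and nut_seat below 0.003 m and z of socket_a in the frame of nut_seat between -0.003 and 0.003 m and angle between socket_a's own z axis and vertical below 0.06 rad) and contact force between socket_a and the fingers above 2 N and contact force between socket_a and bottle_stop above 2 N and linear speed of socket_a below 0.02 m/s and ((distance between socket_b and well_1 below 0.008 m or distance between socket_b and well_2 below 0.008 m or distance between socket_b and well_3 below 0.008 m) and angle between socket_b's own z axis and vertical below 0.1 rad and linear speed of socket_b below 0.02 m/s and contact force between socket_b and the fingers below 0.5 N) and ((distance between socket_c and well_1 below 0.008 m or distance between socket_c and well_2 below 0.008 m or distance between socket_c and well_3 below 0.008 m) and angle between socket_c's own z axis and vertical below 0.1 rad and linear speed of socket_c below 0.02 m/s and contact force between socket_c and the fingers below 0.5 N)) or ((horizontal distance between socket_b and nut_seat below 0.003 m and z of socket_b in the frame of nut_seat between -0.003 and 0.003 m and angle between socket_b's own z axis and vertical below 0.06 rad) and contact force between socket_b and the fingers above 2 N and contact force between socket_b and bottle_stop above 2 N and linear speed of socket_b below 0.02 m/s and ((distance between socket_a and well_1 below 0.008 m or distance between socket_a and well_2 below 0.008 m or distance between socket_a and well_3 below 0.008 m) and angle between socket_a's own z axis and vertical below 0.1 rad and linear speed of socket_a below 0.02 m/s and contact force between socket_a and the fingers below 0.5 N) and ((distance between socket_c and well_1 below 0.008 m or distance between socket_c and well_2 below 0.008 m or distance between socket_c and well_3 below 0.008 m) and angle between socket_c's own z axis and vertical below 0.1 rad and linear speed of socket_c below 0.02 m/s and contact force between socket_c and the fingers below 0.5 N)) or ((horizontal distance between socket_c and nut_seat below 0.003 m and z of socket_c in the frame of nut_seat between -0.003 and 0.003 m and angle between socket_c's own z axis and vertical below 0.06 rad) and contact force between socket_c and the fingers above 2 N and contact force between socket_c and bottle_stop above 2 N and linear speed of socket_c below 0.02 m/s and ((distance between socket_a and well_1 below 0.008 m or distance between socket_a and well_2 below 0.008 m or distance between socket_a and well_3 below 0.008 m) and angle between socket_a's own z axis and vertical below 0.1 rad and linear speed of socket_a below 0.02 m/s and contact force between socket_a and the fingers below 0.5 N) and ((distance between socket_b and well_1 below 0.008 m or distance between socket_b and well_2 below 0.008 m or distance between socket_b and well_3 below 0.008 m) and angle between socket_b's own z axis and vertical below 0.1 rad and linear speed of socket_b below 0.02 m/s and contact force between socket_b and the fingers below 0.5 N)))); the arm keeps its last pose, push and grip.
It fails at once if a socket is forced onto the nut or fixture (over 70 N) (contact force between any of socket_a, socket_b, socket_c and bottle_stop above 70 N).
It fails at once if a bystander is moved by more than 20 mm (distance of any of oil_bottle, tape_roll, tin, cutters from where it was at the start of the episode above 0.02 m).
It also fails if it takes over 72 s, if anything falls off the work surface, if the arm or the gripper's body presses on something with over 40 N, if the wrist force passes 120 N, or if a joint passes its speed limit or range.

## Working session

There is one attempt and no reset: what is moved stays moved. The work goes in short steps, Python scripts to look and compute and a tool call to move; the robot and the scene stay as the last step left them, time stands still between calls to the robot, and variables do not carry over. Pictures are saved under pics/ and viewed, at most 10 in all, crops included, and the job is handed in when it is done.

Besides the shell and the picture viewer there is one more tool, called after "Emit:" as name(argument=value, ...) on one line, values as JSON. drive_tool: Moves the arm, as the interface text tells. Its arguments: {"type":"object","properties":{"motion":{"type":"array"},"force":{"type":"number"}},"required":["motion"]}

```bash
mkdir -p pics; ls; cat > h.py <<'E'
import numpy as np, cv2
from station import env
np.set_printoptions(precision=4,suppress=True)
def ray(cam,uv):
    c=env.get_calibration(cam);R=np.array(c["R"]);t=np.array(c["t"])
    d=np.array([(uv[0]-c["cx"])/c["fx"],(uv[1]-c["cy"])/c["fy"]]);s=d.copy()
    for _ in range(20): s=d/(1+c["k1"]*(s@s))
    v=R.T@np.array([s[0],s[1],1]);return -R.T@t,v/np.linalg.norm(v)
def at_z(cam,uv,z):
    o,v=ray(cam,uv);return o+v*(z-o[2])/v[2]
def tri(cams_uv):
    A=np.zeros((3,3));b=np.zeros(3)
    for c,uv in cams_uv:
        o,v=ray(c,uv);P=np.eye(3)-np.outer(v,v);A+=P;b+=P@o
    return np.linalg.solve(A,b)
def proj(cam,X):
    c=env.get_calibration(cam);p=np.array(c["R"])@np.array(X)+np.array(c["t"]);s=p[:2]/p[2];s=s*(1+c["k1"]*(s@s))
    return np.array([c["fx"]*s[0]+c["cx"],c["fy"]*s[1]+c["cy"]])
E
python3 - <<'E'
from h import *
for c in("scene","top"):
    im=env.snapshot(c);cv2.imwrite(f"pics/{c}0.png",im[:,:,::-1])
    print(c,"campos",ray(c,(280,210))[0])
    for f,n in((env.tip_of,"nut_seat"),(env.tip_of,"well_1"),(env.tip_of,"socket_a"),(env.boxes_of,"socket_a"),(env.tip_of,"rack"),(env.tip_of,"bottle_stop")):
        print(f.__name__,n,[(np.round(d["position"],1).tolist(),round(d["p"],2)) for d in f(c,n)])
s=env.state();print(s["t"],s["position"],s["orientation"],s["ft_force"],s["finger_gap"],env.tcp_to_grasp)
E
```

```text
pics
scene campos [0.0736 0.5505 0.7785]
call nut_seat [([330.3, 157.0], 0.91)]
call well_1 [([250.5, 280.4], 0.75), ([216.7, 232.3], 0.63), ([235.9, 253.7], 0.61), ([334.6, 156.5], 0.59)]
call socket_a [([213.0, 316.8], 0.89), ([218.0, 231.0], 0.74), ([174.2, 251.5], 0.73), ([235.8, 257.2], 0.72), ([253.1, 278.9], 0.66)]
call socket_a [([212.6, 306.6], 0.94), ([216.9, 223.7], 0.9), ([251.2, 272.2], 0.85), ([167.1, 244.1], 0.74), ([232.2, 248.9], 0.58), ([194.6, 267.7], 0.56), ([234.8, 266.6], 0.47)]
call rack [([236.6, 258.1], 0.57)]
call bottle_stop [([332.8, 165.6], 0.95)]
top campos [0.3317 0.2171 0.9407]
call nut_seat [([365.4, 187.3], 0.69)]
call well_1 [([233.4, 176.5], 0.82), ([233.2, 205.1], 0.7), ([231.4, 242.0], 0.58)]
call socket_a [([191.2, 247.4], 0.85), ([193.6, 172.9], 0.75), ([234.9, 235.9], 0.68), ([236.2, 209.3], 0.67), ([234.8, 176.9], 0.65), ([244.1, 297.0], 0.61), ([194.7, 210.2], 0.53)]
call socket_a [([188.1, 244.6], 0.85), ([234.5, 237.1], 0.67), ([192.9, 170.1], 0.64), ([193.2, 207.8], 0.56), ([235.1, 206.2], 0.55), ([231.2, 175.2], 0.5)]
call rack [([231.8, 208.5], 0.86)]
call bottle_stop [([365.3, 190.8], 0.85), ([232.2, 210.3], 0.48)]
0.7 [ 0.187  -0.5963  0.2313] [[ 0.9542  0.2992  0.0001]
 [ 0.2992 -0.9542  0.    ]
 [ 0.0001 -0.     -1.    ]] [-0.5365 -0.0155 -0.0276] 0.9995587703668313 0.0187
```

```bash
python3 - <<'E'
from h import *
a=cv2.imread("pics/scene0.png");b=cv2.imread("pics/top0.png")
A=cv2.resize(a[120:340,130:420],None,fx=2.7,fy=2.7,interpolation=cv2.INTER_CUBIC);cv2.imwrite("pics/scene_c.png",A)
B=cv2.resize(b[120:320,160:420],None,fx=3,fy=3,interpolation=cv2.INTER_CUBIC);cv2.imwrite("pics/top_c.png",B)
print(tri([("scene",(330.3,157)),("top",(365.4,187.3))]),"seat", at_z("scene",(330.3,157),.143),at_z("top",(365.4,187.3),.143))
for s,t in(((253.1,278.9),(234.9,235.9)),((235.8,257.2),(236.2,209.3)),((218,231),(234.8,176.9)),((250.5,280.4),(231.4,242)),((235.9,253.7),(233.2,205.1)),((216.7,232.3),(233.4,176.5))):
    print(tri([("scene",s),("top",t)]),at_z("scene",s,.006)[:2],at_z("top",t,.006)[:2])
E
```

```text
[0.5261 0.0618 0.1371] seat [0.5255 0.0689 0.143 ] [0.5212 0.0601 0.143 ]
[ 0.4438  0.3413 -0.0021] [0.4374 0.3417] [0.4451 0.3423]
[ 0.5096  0.3404 -0.0023] [0.505  0.3426] [0.5081 0.3394]
[0.584 0.341 0.015] [0.5893 0.338 ] [0.5872 0.3429]
[0.4312 0.35   0.0168] [0.4377 0.3482] [0.4311 0.3504]
[0.5132 0.3422 0.0124] [0.5125 0.3375] [0.5183 0.3465]
[0.5858 0.3445 0.011 ] [0.5879 0.3424] [0.5883 0.3462]
```

View pics/scene_c.png

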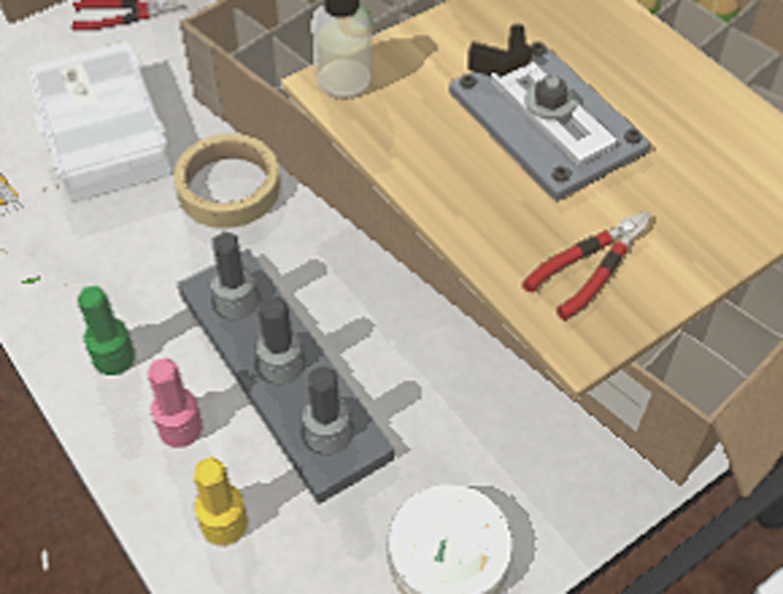

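View pics/top_c.png

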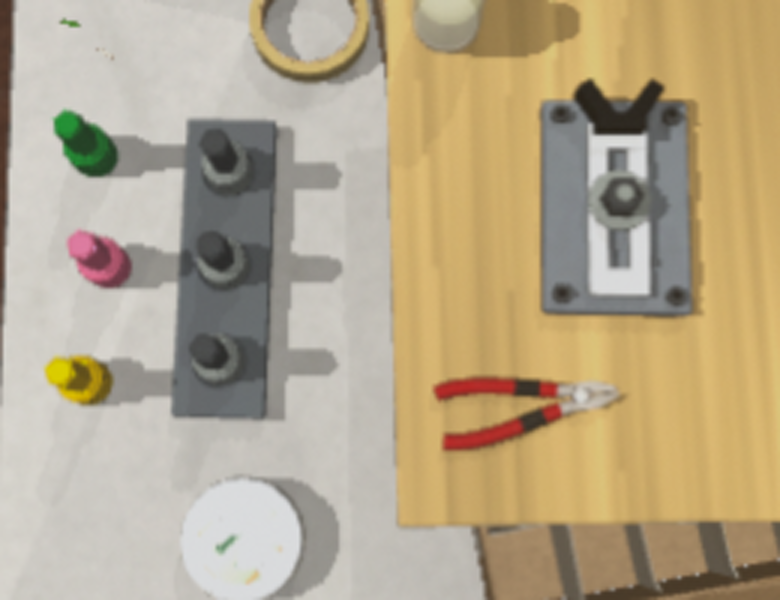

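View pics/scene0.png

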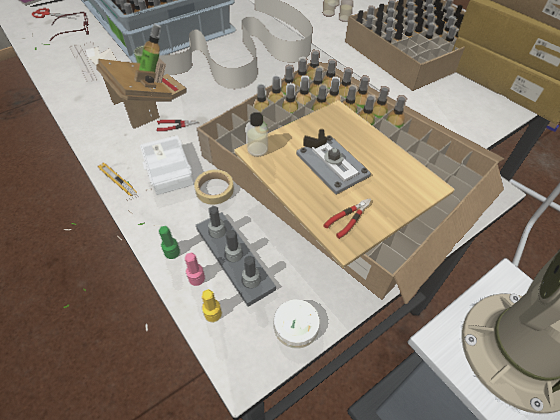

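The pictures show dark-shanked sockets in the rack with tops at about (214,137), (209,240) and (206,346) in the top crop. The nut is near (622,197) in the same crop, and the coloured look-alikes stand left of the rack. I'll triangulate corners and shank tops.

```bash
python3 - <<'E'
from h import *
S=lambda p:("scene",(p[0]/2.7+130-.3,p[1]/2.7+120-.3)); T=lambda p:("top",(p[0]/3+160-.33,p[1]/3+120-.33))
print("shank tops (z .097)")
for s,t in(((227,239),(215,138)),((274,304),(210,240)),((323,373),(206,346))):
    s,t=S(s),T(t);print(tri([s,t]),at_z(*s,.097)[:2],at_z(*t,.097)[:2])
print("rack corners z .018")
for t in((188,120),(276,122),(265,417),(172,414)): print(at_z(*T(t),.018)[:2])
for s in((180,285),(254,251),(392,452),(319,490)): print(" s",at_z(*S(s),.018)[:2])
print("plate corners z .129")
for t in((541,101),(690,101),(692,313),(543,315)): print(at_z(*T(t),.129)[:2])
for s in((449,86),(538,45),(651,145),(558,192)): print(" s",at_z(*S(s),.129)[:2])
print("stud"); s,t=S((551,80)),T((626,188)); print(tri([s,t]),at_z(*s,.1635)[:2],at_z(*t,.1635)[:2])
a=cv2.imread("pics/top0.png")[165:205,345:385];b=cv2.imread("pics/scene0.png")[135:175,310:350]
d=cv2.imread("pics/top0.png")[160:200,215:255]; e=cv2.imread("pics/top0.png")[215:255,215:255]
f=lambda x:cv2.resize(x,(360,290),interpolation=cv2.INTER_CUBIC)
f=lambda x:cv2.resize(x,(290,290),interpolation=cv2.INTER_CUBIC)
cv2.imwrite("pics/zoom.png",np.vstack([np.hstack([f(a),f(b)]),np.hstack([f(d),f(e)])]))
E
```

```text
shank tops (z .097)
[0.5887 0.3385 0.0928] [0.5852 0.3396] [0.5878 0.3382]
[0.5127 0.3418 0.0932] [0.51   0.3427] [0.5122 0.3415]
[0.4374 0.345  0.0951] [0.4374 0.3463] [0.4363 0.3439]
rack corners z .018
[0.6272 0.3711]
[0.6237 0.301 ]
[0.391  0.3106]
[0.3948 0.3813]
 s [0.6245 0.3737]
 s [0.6191 0.3027]
 s [0.3893 0.3189]
 s [0.3957 0.3822]
plate corners z .129
[0.5988 0.1057]
[0.5958 0.0031]
[0.4475 0.0122]
[0.4483 0.1115]
 s [0.5948 0.1112]
 s [0.5903 0.0154]
 s [0.4445 0.0186]
 s [0.4505 0.1142]
stud
[0.5285 0.0571 0.1572] [0.5246 0.0626] [0.5262 0.0578]
```

View pics/zoom.png

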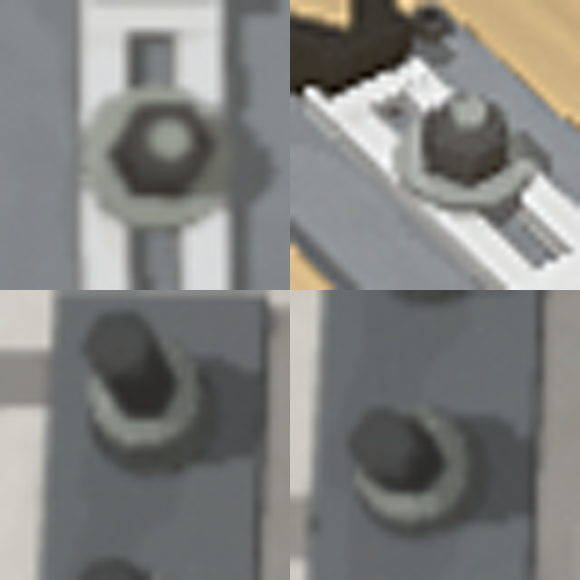

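```bash
python3 - <<'E'
from h import *
t=("top",(367.6,183.9));w=("top",(365.7,186.1));s=("scene",(334.4,149.3))
print(tri([s,t]),at_z(*s,.1635),at_z(*t,.1635),at_z(*w,.143))
# washer & nut-top extents: fit washer circle via bright ring
from scipy.spatial.transform import Rotation as R
# plan: TCP waypoints -> rows
E
cat >> h.py <<'E'
from scipy.spatial.transform import Rotation as Rot
def rotd(yaw):  # tool down, tool x at yaw (deg)
    c,s=np.cos(np.radians(yaw)),np.sin(np.radians(yaw));return np.array([[c,s,0],[s,-c,0],[0,0,-1.]])
def plan(wps,jaw,tol=1,p=None,R=None):
    """wps: list of (x,y,z,yaw_x_deg); prints rounded rows, tracking rounding"""
    st=env.state();p=np.array(st["position"]) if p is None else p;R=np.array(st["orientation"]) if R is None else R
    n=0
    for x,y,z,yaw in wps:
        rows=[]
        while True:
            d=np.array([x,y,z])-p;cur=np.degrees(np.arctan2(R[1,0],R[0,0]));da=(yaw-cur+180)%360-180
            k=max(1,np.ceil(np.linalg.norm(d)/.0295-.02),np.ceil(abs(da)/5.9-.02))
            Rt=Rot.from_matrix(R.T@rotd(cur+da/k)).as_rotvec()/np.radians(6)
            v=np.r_[np.round(R.T@(d/k)/.03,2),np.round(Rt,2)]
            rows.append(v.tolist()+[jaw])
            p=p+R@v[:3]*.03;R=R@Rot.from_rotvec(v[3:]*np.radians(6)).as_matrix();n+=1
            if k==1:break
        for i in range(0,len(rows),8):print(str([[float(f"{q:g}")+0. for q in r] for r in rows[i:i+8]]).replace(" ","").replace("-0.0,","0,").replace(".0,",",").replace(".0]","]"))
        print("->",p)
E
python3 - <<'E'
from h import *
# closing line (tool y) at 57.5 -> tool x yaw = 57.5+90=147.5 or -32.5 ; start x yaw 17.4
a=[np.radians(q) for q in(-72.6,-45,-15,10,30)]
plan([(.45*np.cos(q)+.0,.5*np.sin(q),.28,y) for q,y in((-1.0,45),(-.5,75),(0.05,105))]+[(.46,.2,.30,130),(.437,.345,.2,147.5)],0.6)
E
```

```text
[0.5242 0.0597 0.162 ] [0.5239 0.0614 0.1635] [0.5231 0.0594 0.1635] [0.5237 0.0593 0.143 ]
[[0.51,-0.72,-0.23,0,0,-0.66,0.6],[0.55,-0.68,-0.23,0,0,-0.66,0.6],[0.6,-0.64,-0.23,0,0,-0.66,0.6],[0.64,-0.6,-0.23,0,0,-0.65,0.6],[0.68,-0.55,-0.23,0,0,-0.66,0.6],[0.72,-0.51,-0.24,0,0,-0.65,0.6],[0.75,-0.45,-0.23,0,0,-0.66,0.6]]
-> [ 0.2432 -0.4208  0.2799]
[[0.98,-0.09,0,0,0,-0.62,0.6],[0.98,-0.02,0,0,0,-0.63,0.6],[0.98,0.04,0,0,0,-0.62,0.6],[0.98,0.11,0,0,0,-0.63,0.6],[0.97,0.17,0,0,0,-0.62,0.6],[0.96,0.23,0,0,0,-0.63,0.6],[0.94,0.3,0,0,0,-0.62,0.6],[0.92,0.36,0,0,0,-0.63,0.6]]
-> [ 0.3951 -0.2397  0.2799]
[[0.9,-0.05,0,0,0,-0.5,0.6],[0.9,-0.01,0,0,0,-0.5,0.6],[0.9,0.04,0,0,0,-0.5,0.6],[0.9,0.09,0,0,0,-0.5,0.6],[0.89,0.14,0,0,0,-0.5,0.6],[0.88,0.18,0,0,0,-0.5,0.6],[0.87,0.23,0,0,0,-0.5,0.6],[0.86,0.27,0,0,0,-0.5,0.6]]
[[0.84,0.32,0,0,0,-0.5,0.6],[0.83,0.35,0,0,0,-0.5,0.6]]
-> [0.4493 0.025  0.2799]
[[0.92,0.31,-0.11,0,0,-0.69,0.6],[0.9,0.38,-0.11,0,0,-0.69,0.6],[0.87,0.44,-0.11,0,0,-0.7,0.6],[0.84,0.5,-0.11,0,0,-0.69,0.6],[0.8,0.56,-0.11,0,0,-0.7,0.6],[0.75,0.61,-0.12,0,0,-0.69,0.6]]
-> [0.4599 0.2    0.3001]
[[0.6,0.36,0.48,0,0,-0.42,0.6],[0.58,0.39,0.48,0,0,-0.42,0.6],[0.57,0.41,0.48,0,0,-0.42,0.6],[0.55,0.44,0.47,0,0,-0.42,0.6],[0.53,0.46,0.48,0,0,-0.41,0.6],[0.5,0.48,0.47,0,0,-0.42,0.6],[0.49,0.5,0.48,0,0,-0.41,0.6]]
-> [0.4369 0.3451 0.1999]
```

Emit:
drive_tool(motion=[[0.51,-0.72,-0.23,0,0,-0.66,0.6],[0.55,-0.68,-0.23,0,0,-0.66,0.6],[0.6,-0.64,-0.23,0,0,-0.66,0.6],[0.64,-0.6,-0.23,0,0,-0.65,0.6],[0.68,-0.55,-0.23,0,0,-0.66,0.6],[0.72,-0.51,-0.24,0,0,-0.65,0.6],[0.75,-0.45,-0.23,0,0,-0.66,0.6]], force=40)

```text
t: 1.4
position: [0.2434, -0.4198, 0.2804]
orientation: [[0.705, 0.709, 0.0], [0.709, -0.705, -0.0], [-0.0, 0.0, -1.0]]
ft_force: [0.8, -0.2, -0.3]
finger_gap: 0.598
grip_force: 0.0
```

Emit:
drive_tool(motion=[[0.98,-0.09,0,0,0,-0.62,0.6],[0.98,-0.02,0,0,0,-0.63,0.6],[0.98,0.04,0,0,0,-0.62,0.6],[0.98,0.11,0,0,0,-0.63,0.6],[0.97,0.17,0,0,0,-0.62,0.6],[0.96,0.23,0,0,0,-0.63,0.6],[0.94,0.3,0,0,0,-0.62,0.6],[0.92,0.36,0,0,0,-0.63,0.6]])

```text
t: 2.2
position: [0.3964, -0.2379, 0.2797]
orientation: [[0.255, 0.967, 0.0], [0.967, -0.255, 0.0], [0.0, 0.0, -1.0]]
ft_force: [0.2, 0.4, -0.5]
finger_gap: 0.603
grip_force: 0.0
```

Emit:
drive_tool(motion=[[0.9,-0.05,0,0,0,-0.5,0.6],[0.9,-0.01,0,0,0,-0.5,0.6],[0.9,0.04,0,0,0,-0.5,0.6],[0.9,0.09,0,0,0,-0.5,0.6],[0.89,0.14,0,0,0,-0.5,0.6],[0.88,0.18,0,0,0,-0.5,0.6],[0.87,0.23,0,0,0,-0.5,0.6],[0.86,0.27,0,0,0,-0.5,0.6]])

```text
t: 3.0
position: [0.4385, -0.0259, 0.2801]
orientation: [[-0.16, 0.987, 0.0], [0.987, 0.16, -0.0], [-0.001, 0.0, -1.0]]
ft_force: [-0.3, 1.1, 0.5]
finger_gap: 0.601
grip_force: 0.0
```

Emit:
drive_tool(motion=[[0.84,0.32,0,0,0,-0.5,0.6],[0.83,0.35,0,0,0,-0.5,0.6],[0.92,0.31,-0.11,0,0,-0.69,0.6],[0.9,0.38,-0.11,0,0,-0.69,0.6],[0.87,0.44,-0.11,0,0,-0.7,0.6],[0.84,0.5,-0.11,0,0,-0.69,0.6],[0.8,0.56,-0.11,0,0,-0.7,0.6],[0.75,0.61,-0.12,0,0,-0.69,0.6]])

```text
t: 3.8
position: [0.4592, 0.2019, 0.3004]
orientation: [[-0.646, 0.764, 0.001], [0.764, 0.646, -0.0], [-0.001, 0.0, -1.0]]
ft_force: [0.6, -0.7, 0.6]
finger_gap: 0.6
grip_force: 0.0
```

Emit:
drive_tool(motion=[[0.6,0.36,0.48,0,0,-0.42,0.6],[0.58,0.39,0.48,0,0,-0.42,0.6],[0.57,0.41,0.48,0,0,-0.42,0.6],[0.55,0.44,0.47,0,0,-0.42,0.6],[0.53,0.46,0.48,0,0,-0.41,0.6],[0.5,0.48,0.47,0,0,-0.42,0.6],[0.49,0.5,0.48,0,0,-0.41,0.6]])

```text
t: 4.5
position: [0.436, 0.3466, 0.1995]
orientation: [[-0.845, 0.535, 0.0], [0.535, 0.845, 0.0], [-0.0, 0.0, -1.0]]
ft_force: [0.5, 0.5, 0.1]
finger_gap: 0.602
grip_force: 0.0
```

Emit:
drive_tool(motion=[[0,0,0.97,0,0,0,0.6],[0,0,0.97,0,0,0,0.6],[0,0,0.97,0,0,0,0.6],[0,0,0.97,0,0,0,0.6],[0,0,0.97,0,0,0,0.6],[0,0,0,0,0,0,0.6]])

```text
t: 5.1
position: [0.4344, 0.3437, 0.051]
orientation: [[-0.844, 0.536, -0.005], [0.536, 0.844, -0.004], [0.002, -0.006, -1.0]]
ft_force: [1.0, -1.0, 0.3]
finger_gap: 0.603
grip_force: 0.0
```

Emit:
drive_tool(motion=[[0,0,0,0,0,0,0],[0,0,0,0,0,0,0],[0,0,0,0,0,0,0],[0,0,0,0,0,0,0],[0,0,0,0,0,0,0]], force=40)

```text
t: 5.6
position: [0.4376, 0.3463, 0.0563]
orientation: [[-0.843, 0.537, 0.002], [0.537, 0.843, 0.002], [-0.001, 0.003, -1.0]]
ft_force: [-1.9, -0.4, 6.9]
finger_gap: 0.231
grip_force: 39.3
```

Emit:
drive_tool(motion=[[0,0,-0.3,0,0,0,0],[0,0,-0.8,0,0,0,0],[0,0,-1,0,0,0,0],[0,0,-1,0,0,0,0],[0,0,-1,0,0,0,0],[0,0,-1,0,0,0,0],[0,0,-1,0,0,0,0],[0,0,0,0,0,0,0]])

```text
t: 6.4
position: [0.4379, 0.3468, 0.2423]
orientation: [[-0.843, 0.537, 0.006], [0.537, 0.843, 0.004], [-0.003, 0.007, -1.0]]
ft_force: [0.6, 1.0, -2.6]
finger_gap: 0.231
grip_force: 39.9
```

```bash
python3 - <<'E'
from h import *
s=env.state();print(s["position"],s["finger_gap"],s["ft_force"])
plan([(.5237,.0596,.235,147.8)],0)
E
```

```text
[0.4379 0.3468 0.2423] 0.2312363209446119 [ 0.5795  1.0175 -2.6021]
[[-0.69,-0.59,0.02,0.06,0.03,0,0],[-0.69,-0.59,0.02,0,0,-0.01,0],[-0.69,-0.6,0.02,0,0,0,0],[-0.69,-0.6,0.02,0,0,-0.01,0],[-0.68,-0.6,0.02,0,0,0,0],[-0.68,-0.59,0.02,0,0,-0.01,0],[-0.68,-0.6,0.02,0,0,0,0],[-0.69,-0.6,0.02,0,0,-0.01,0]]
[[-0.68,-0.59,0.03,0,0,0,0],[-0.69,-0.6,0.02,0,0,-0.01,0],[-0.68,-0.59,0.03,0,0,0,0]]
-> [0.5237 0.0597 0.2349]
```

Emit:
drive_tool(motion=[[-0.69,-0.59,0.02,0,0,0,0],[-0.69,-0.59,0.02,0,0,0,0],[-0.69,-0.6,0.02,0,0,0,0],[-0.69,-0.6,0.02,0,0,0,0],[-0.68,-0.6,0.02,0,0,0,0],[-0.68,-0.59,0.02,0,0,0,0],[-0.68,-0.6,0.02,0,0,0,0],[-0.69,-0.6,0.02,0,0,0,0]])

```text
t: 7.2
position: [0.4985, 0.1346, 0.232]
orientation: [[-0.843, 0.537, -0.001], [0.537, 0.843, -0.0], [0.0, -0.001, -1.0]]
ft_force: [0.3, 0.5, -1.8]
finger_gap: 0.236
grip_force: 39.9
```

Emit:
drive_tool(motion=[[-0.68,-0.59,0.03,0,0,0,0],[-0.68,-0.59,0.03,0,0,0,0],[-0.68,-0.59,0.03,0,0,0,0],[0,0,0,0,0,0,0],[0,0,0,0,0,0,0],[0,0,0,0,0,0,0]])

```text
t: 7.8
position: [0.5214, 0.0593, 0.2296]
orientation: [[-0.844, 0.536, -0.001], [0.536, 0.844, 0.0], [0.001, 0.0, -1.0]]
ft_force: [-0.4, 0.3, -2.1]
finger_gap: 0.233
grip_force: 40.0
```

```bash
python3 - <<'E'
from h import *
im={c:env.snapshot(c) for c in("scene","top")}
s=env.state();print(s["t"],s["position"],s["ft_force"]);p=np.array(s["position"])
mz=p[2]+.0187-.069
P=[]
for c in("scene","top"):
    u=proj(c,[p[0],p[1],mz]).astype(int);print(c,u,proj(c,[p[0],p[1],mz]),proj(c,[.5237,.0596,.143]));
    x0,y0=u[0]-30,u[1]-25
    P.append(cv2.resize(im[c][y0:y0+60,x0:x0+60,::-1],(400,400),interpolation=cv2.INTER_CUBIC));print(x0,y0)
    for n in("nut_seat","socket_a"):print(n,[(np.round(d["position"],1).tolist(),round(d["p"],2)) for d in env.tip_of(c,n)])
cv2.imwrite("pics/over.png",np.hstack(P))
E
```

```text
7.9 [0.5215 0.0595 0.2298] [ 0.218   1.6345 -2.6485]
scene [336 144] [336.6842 144.1073] [333.9837 155.7583]
306 119
nut_seat [([333.7, 158.2], 0.57)]
socket_a [([337.9, 144.9], 0.93), ([215.7, 230.8], 0.92), ([233.9, 257.2], 0.91), ([213.0, 314.9], 0.77), ([170.3, 253.5], 0.71), ([197.4, 275.9], 0.69)]
top [369 182] [369.19   182.6538] [365.5726 186.0968]
339 157
nut_seat [([366.3, 187.9], 0.84), ([233.2, 179.5], 0.45), ([234.9, 239.1], 0.34)]
socket_a [([371.7, 183.3], 0.91), ([193.8, 245.5], 0.78), ([197.3, 207.1], 0.77), ([196.2, 172.7], 0.62), ([238.9, 179.2], 0.56), ([235.6, 206.9], 0.55), ([235.7, 210.1], 0.42)]
```

View pics/over.png

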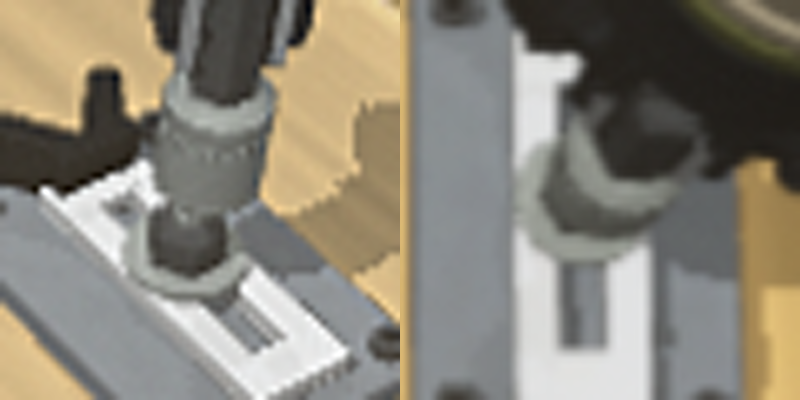

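The scene crop shows the mouth centre near (207,175) and the washer centre near (184,256). In the top crop the mouth is near (208,170) and the washer near (182,198). So the socket is almost over the nut. Next I'll work out the residual offset.

```bash
python3 - <<'E'
from h import *
s=env.state();p=np.array(s["position"]);mz=p[2]-.0503
for c,o,m,w in(("scene",(306,119),(207,175),(184,256)),("top",(339,157),(208,170),(182,198))):
    f=lambda q:(q[0]/6.667+o[0]-.5,q[1]/6.667+o[1]-.5)
    M=at_z(c,f(m),mz);W=at_z(c,f(w),.143);print(c,M-p,W,"need",W-M)
E
```

```text
scene [-0.0017  0.0023 -0.0503] [0.5221 0.0636 0.143 ] need [ 0.002   0.0024 -0.0366]
top [ 0.0009 -0.0004 -0.0503] [0.5235 0.0592 0.143 ] need [ 0.0007  0.0007 -0.0366]
```

Emit:
drive_tool(motion=[[-0.01,0.07,0.2,0,0,0,0],[0,0,0.2,0,0,0,0],[0,0,0.2,0,0,0,0],[0,0,0,0,0,0,0],[0,0,0.1,0,0,0,0],[0,0,0,0,0,0,0]])

```text
t: 8.7
position: [0.5236, 0.0599, 0.2091]
orientation: [[-0.843, 0.537, 0.001], [0.537, 0.843, 0.0], [-0.001, 0.0, -1.0]]
ft_force: [-0.5, 0.0, -1.0]
finger_gap: 0.231
grip_force: 40.1
```

Emit:
drive_tool(motion=[[0,0,0.1,0,0,0,0],[0,0,0,0,0,0,0]])

```text
t: 8.9
position: [0.5242, 0.0601, 0.2089]
orientation: [[-0.843, 0.538, 0.003], [0.538, 0.843, -0.001], [-0.003, 0.001, -1.0]]
ft_force: [-8.3, -3.3, 20.8]
finger_gap: 0.234
grip_force: 42.5
```

Emit:
drive_tool(motion=[[0,0,0.1,0,0,0,0],[0,0,0,0,0,0,0]])

```text
t: 9.1
position: [0.5257, 0.0598, 0.2082]
orientation: [[-0.843, 0.538, 0.008], [0.538, 0.843, -0.002], [-0.007, 0.002, -1.0]]
ft_force: [-9.9, -4.7, 35.9]
finger_gap: 0.231
grip_force: 37.6
```

Emit:
drive_tool(motion=[[0,0,-0.12,0,0,0,0],[0.07,0,0,0,0,0,0],[0,0,0,0,0,0,0]])

```text
t: 9.4
position: [0.5235, 0.0603, 0.2084]
orientation: [[-0.843, 0.538, 0.006], [0.538, 0.843, -0.001], [-0.005, 0.002, -1.0]]
ft_force: [1.5, -3.2, 12.2]
finger_gap: 0.234
grip_force: 41.0
```

Emit:
drive_tool(motion=[[0,0.07,0,0,0,0,0],[0,0,0,0,0,0,0]])

```text
t: 9.6
position: [0.5241, 0.0607, 0.2084]
orientation: [[-0.842, 0.54, 0.003], [0.539, 0.842, -0.003], [-0.005, -0.001, -1.0]]
ft_force: [-3.5, -6.8, 16.0]
finger_gap: 0.232
grip_force: 43.0
```

Emit:
drive_tool(motion=[[-0.07,0,0,0,0,0,0],[0,0,0,0,0,0,0]])

```text
t: 9.8
position: [0.5249, 0.0603, 0.2085]
orientation: [[-0.842, 0.539, 0.001], [0.539, 0.842, -0.002], [-0.002, -0.001, -1.0]]
ft_force: [-7.8, -5.8, 19.6]
finger_gap: 0.231
grip_force: 42.7
```

Emit:
drive_tool(motion=[[-0.07,0,0,0,0,0,0],[0,-0.07,0,0,0,0,0],[0,0,0,0,0,0,0]])

```text
t: 10.1
position: [0.5257, 0.0594, 0.2084]
orientation: [[-0.843, 0.537, 0.003], [0.537, 0.843, 0.0], [-0.002, 0.002, -1.0]]
ft_force: [-3.9, -0.2, 16.5]
finger_gap: 0.229
grip_force: 39.1
```

Emit:
drive_tool(motion=[[0,-0.07,0,0,0,0,0],[0.07,0,0,0,0,0,0],[0,0,0,0,0,0,0]])

```text
t: 10.4
position: [0.5242, 0.0593, 0.2084]
orientation: [[-0.844, 0.537, 0.006], [0.537, 0.844, 0.001], [-0.004, 0.004, -1.0]]
ft_force: [2.2, 1.9, 9.0]
finger_gap: 0.229
grip_force: 39.0
```

Emit:
drive_tool(motion=[[0.07,0,0,0,0,0,0],[0,0,0,0,0,0,0]])

```text
t: 10.6
position: [0.5227, 0.0597, 0.2083]
orientation: [[-0.843, 0.538, 0.006], [0.538, 0.843, 0.001], [-0.005, 0.004, -1.0]]
ft_force: [3.3, 0.2, 7.3]
finger_gap: 0.225
grip_force: 39.1
```

Emit:
drive_tool(motion=[[0,0,-0.3,0,0,0,0],[0,0,-0.6,0,0,0,0],[0,0,-0.3,0,0,0,0],[0,0,0,0,0,0,0],[0,0,0,0,0,0,0]])

```text
t: 11.1
position: [0.5202, 0.0592, 0.2418]
orientation: [[-0.843, 0.538, -0.001], [0.538, 0.843, -0.0], [0.0, -0.0, -1.0]]
ft_force: [0.2, -0.3, -2.3]
finger_gap: 0.219
grip_force: 40.0
```

```bash
python3 - <<'E'
from h import *
s=env.state();print(s["position"],s["orientation"],s["finger_gap"],s["ft_force"])
plan([(.4376,.3463,.242,147.5)],0)
E
```

```text
[0.5202 0.0592 0.2418] [[-0.8432  0.5375 -0.0005]
 [ 0.5375  0.8432 -0.    ]
 [ 0.0004 -0.0003 -1.    ]] 0.21932890745119313 [ 0.2022 -0.3439 -2.2978]
[[0.68,0.6,0,0,0,0,0],[0.68,0.6,0,0,0,0,0],[0.68,0.6,0,0,0,0,0],[0.68,0.6,0,0,0,0,0],[0.68,0.6,0,0,0,0,0],[0.68,0.6,0,0,0,0,0],[0.68,0.6,0,0,0,0,0],[0.68,0.6,0,0,0,0,0]]
[[0.68,0.6,0,0,0,0,0],[0.67,0.6,0,0,0,0,0],[0.68,0.59,0,0,0,0,0]]
-> [0.4375 0.3463 0.2419]
```

Emit:
drive_tool(motion=[[0.68,0.6,0,0,0,0,0],[0.68,0.6,0,0,0,0,0],[0.68,0.6,0,0,0,0,0],[0.68,0.6,0,0,0,0,0],[0.68,0.6,0,0,0,0,0],[0.68,0.6,0,0,0,0,0],[0.68,0.6,0,0,0,0,0],[0.68,0.6,0,0,0,0,0]])

```text
t: 11.9
position: [0.4595, 0.269, 0.2414]
orientation: [[-0.843, 0.538, -0.001], [0.538, 0.843, -0.001], [0.001, -0.001, -1.0]]
ft_force: [0.4, -0.2, -2.5]
finger_gap: 0.226
grip_force: 40.0
```

Emit:
drive_tool(motion=[[0.68,0.6,0,0,0,0,0],[0.67,0.6,0,0,0,0,0],[0.68,0.59,0,0,0,0,0],[0,0,0.8,0,0,0,0],[0,0,1,0,0,0,0],[0,0,1,0,0,0,0],[0,0,1,0,0,0,0],[0,0,0.9,0,0,0,0]])

```text
t: 12.7
position: [0.437, 0.3456, 0.0989]
orientation: [[-0.843, 0.537, -0.002], [0.537, 0.843, -0.001], [0.001, -0.002, -1.0]]
ft_force: [-0.0, -0.4, -2.1]
finger_gap: 0.224
grip_force: 40.1
```

Emit:
drive_tool(motion=[[0,0,0.5,0,0,0,0],[0,0,0,0,0,0,0],[0,0,0,0,0,0,0]])

```text
t: 13.0
position: [0.4378, 0.3468, 0.087]
orientation: [[-0.843, 0.537, 0.0], [0.537, 0.843, 0.001], [0.0, 0.001, -1.0]]
ft_force: [1.4, -0.2, -1.8]
finger_gap: 0.228
grip_force: 40.0
```

Emit:
drive_tool(motion=[[0,0,0.3,0,0,0,0],[0,0,0.3,0,0,0,0],[0,0,0,0,0,0,0],[0,0,0.2,0,0,0,0],[0,0,0,0,0,0,0]])

```text
t: 13.5
position: [0.4375, 0.3461, 0.0618]
orientation: [[-0.843, 0.538, -0.001], [0.538, 0.843, -0.0], [0.0, -0.001, -1.0]]
ft_force: [-0.4, -0.1, -3.5]
finger_gap: 0.224
grip_force: 40.1
```

Emit:
drive_tool(motion=[[0,0,0.1,0,0,0,0],[0,0,0.1,0,0,0,0],[0,0,0,0,0,0,0]])

```text
t: 13.8
position: [0.4376, 0.3463, 0.0561]
orientation: [[-0.843, 0.537, -0.0], [0.537, 0.843, -0.0], [0.0, -0.0, -1.0]]
ft_force: [0.1, 0.4, -2.3]
finger_gap: 0.225
grip_force: 40.1
```

Emit:
drive_tool(motion=[[0,0,0.04,0,0,0,0],[0,0,0,0,0,0,0.5],[0,0,0,0,0,0,0.6],[0,0,0,0,0,0,0.6],[0,0,-0.6,0,0,0,0.6],[0,0,-1,0,0,0,0.6],[0,0,-1,0,0,0,0.6]])

```text
t: 14.5
position: [0.4374, 0.3463, 0.1339]
orientation: [[-0.843, 0.537, -0.001], [0.537, 0.843, -0.0], [0.001, -0.001, -1.0]]
ft_force: [1.0, 0.4, 0.4]
finger_gap: 0.6
grip_force: 0.0
```

Emit:
drive_tool(motion=[[-0.72,0.42,0,0,0,0,0.6],[-0.72,0.42,0,0,0,0,0.6],[-0.72,0.42,0,0,0,0,0.6],[0,0,0,0,0,0,0.6],[0,0,0,0,0,0,0.6]])

```text
t: 15.0
position: [0.5126, 0.3435, 0.1329]
orientation: [[-0.843, 0.538, -0.001], [0.538, 0.843, 0.0], [0.001, -0.0, -1.0]]
ft_force: [-0.6, 0.1, -0.1]
finger_gap: 0.602
grip_force: 0.0
```

```bash
python3 - <<'E'
from h import *
for c in("scene","top"):
    im=env.snapshot(c);cv2.imwrite(f"pics/{c}1.png",im[:,:,::-1])
    print(c,[(np.round(d["position"],1).tolist(),round(d["p"],2)) for d in env.tip_of(c,"socket_a")],proj(c,[.4376,.3463,.006]))
s=env.state();print(s["position"],s["ft_force"])
plan([(.5127,.3428,.055,147.5)],.6)
a=cv2.imread("pics/scene1.png")[180:300,170:290];b=cv2.imread("pics/top1.png")[150:270,170:290]
cv2.imwrite("pics/rack1.png",cv2.resize(np.hstack([a,b]),(800,400),interpolation=cv2.INTER_CUBIC))
E
```

```text
scene [([194.8, 279.5], 0.88), ([170.2, 253.9], 0.83), ([212.8, 312.9], 0.76), ([218.3, 233.5], 0.75), ([236.7, 255.6], 0.71)] [251.2772 279.9619]
top [([190.4, 243.9], 0.78), ([234.7, 238.3], 0.71), ([197.8, 209.5], 0.64), ([236.4, 207.2], 0.36)] [233.1535 239.1534]
[0.5117 0.344  0.1335] [-0.4319 -0.0877  0.0618]
[[-0.02,-0.01,0.87,0,0,0,0.6],[-0.01,0,0.87,0,0,0.01,0.6],[-0.02,-0.01,0.88,0,0,0,0.6]]
-> [0.5126 0.3427 0.0549]
```

View pics/rack1.png

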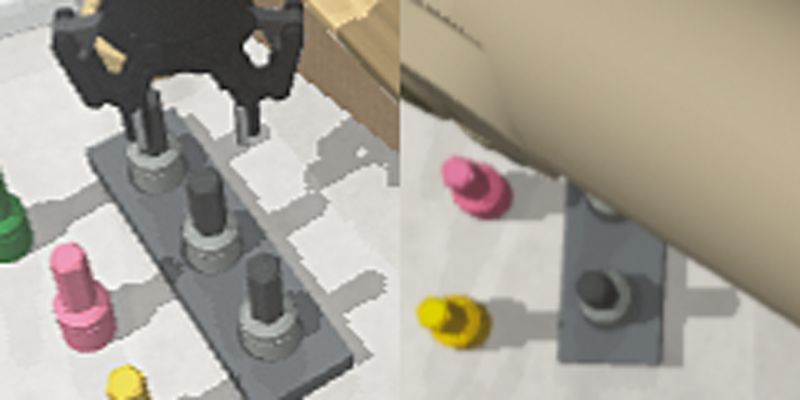

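The near socket stands upright and fully down in its well, around (268,340) in the left crop. The open gripper is above the middle socket, so I'll grasp that one next.

Emit:
drive_tool(motion=[[-0.02,-0.02,0.87,0,0,0,0.6],[0,0,0.87,0,0,0,0.6],[0,0,0.86,0,0,0,0.6],[0,0,0,0,0,0,0.6],[0,0,0,0,0,0,0],[0,0,0,0,0,0,0],[0,0,0,0,0,0,0],[0,0,0,0,0,0,0]], force=40)

```text
t: 16.0
position: [0.5135, 0.3436, 0.057]
orientation: [[-0.843, 0.537, 0.002], [0.537, 0.843, 0.002], [-0.001, 0.003, -1.0]]
ft_force: [-0.1, 1.2, 5.3]
finger_gap: 0.251
grip_force: 39.3
```

Emit:
drive_tool(motion=[[0,0,0,0,0,0,0],[0,0,0,0,0,0,0]])

```text
t: 16.2
position: [0.5135, 0.3436, 0.057]
orientation: [[-0.843, 0.537, 0.002], [0.537, 0.843, 0.002], [-0.001, 0.003, -1.0]]
ft_force: [-0.7, -0.8, 6.7]
finger_gap: 0.253
grip_force: 39.4
```

Emit:
drive_tool(motion=[[0,0,-0.3,0,0,0,0],[0,0,-0.9,0,0,0,0],[0,0,-1,0,0,0,0],[0,0,-1,0,0,0,0],[0,0,-1,0,0,0,0],[0,0,-1,0,0,0,0],[0,0,-1,0,0,0,0],[0,0,0,0,0,0,0]])

```text
t: 17.0
position: [0.5138, 0.3441, 0.2462]
orientation: [[-0.843, 0.537, 0.006], [0.537, 0.843, 0.004], [-0.003, 0.006, -1.0]]
ft_force: [-0.1, 1.4, -2.3]
finger_gap: 0.253
grip_force: 40.0
```

```bash
python3 - <<'E'
from h import *
plan([(.524,.0605,.235,147.7)],0)
E
```

```text
[[-0.54,-0.78,0.03,0.06,0.02,0,0],[-0.54,-0.78,0.04,0,0,0,0],[-0.54,-0.78,0.04,0,0,0,0],[-0.54,-0.78,0.04,0,0,0,0],[-0.53,-0.78,0.04,0,0,-0.01,0],[-0.53,-0.78,0.04,0,0,0,0],[-0.54,-0.78,0.04,0,0,-0.01,0],[-0.53,-0.78,0.03,0,0,0,0]]
[[-0.54,-0.78,0.04,0,0,-0.01,0],[-0.53,-0.77,0.03,0,0,0,0]]
-> [0.5241 0.0606 0.235 ]
```

Emit:
drive_tool(motion=[[-0.54,-0.78,0.03,0,0,0,0],[-0.54,-0.78,0.04,0,0,0,0],[-0.54,-0.78,0.04,0,0,0,0],[-0.54,-0.78,0.04,0,0,0,0],[-0.53,-0.78,0.04,0,0,0,0],[-0.53,-0.78,0.04,0,0,0,0],[-0.54,-0.78,0.04,0,0,0,0],[-0.53,-0.78,0.03,0,0,0,0]])

```text
t: 17.8
position: [0.52, 0.114, 0.2311]
orientation: [[-0.843, 0.538, -0.002], [0.538, 0.843, -0.001], [0.001, -0.001, -1.0]]
ft_force: [0.4, -0.2, -2.7]
finger_gap: 0.252
grip_force: 40.2
```

Emit:
drive_tool(motion=[[-0.54,-0.78,0.04,0,0,0,0],[-0.53,-0.77,0.03,0,0,0,0],[0,0,0,0,0,0,0],[0,0,0,0,0,0,0],[0,0,0,0,0,0,0]])

```text
t: 18.3
position: [0.5224, 0.0601, 0.2298]
orientation: [[-0.844, 0.536, -0.001], [0.536, 0.844, 0.0], [0.001, 0.0, -1.0]]
ft_force: [-1.0, 0.1, -2.7]
finger_gap: 0.251
grip_force: 40.2
```

```bash
python3 - <<'E'
from h import *
P=[]
for c,o in(("scene",(306,109)),("top",(339,147))):
    im=env.snapshot(c);P.append(cv2.resize(im[o[1]:o[1]+60,o[0]:o[0]+60,::-1],(400,400),interpolation=cv2.INTER_CUBIC))
cv2.imwrite("pics/over2.png",np.hstack(P))
s=env.state();print(s["position"],s["finger_gap"])
plan([(.524,.0605,.212,147.7)],0)
E
```

```text
[0.5225 0.0604 0.23  ] 0.25267300628791994
[[-0.04,0.03,0.6,0,0,-0.01,0]]
-> [0.524  0.0606 0.212 ]
```

View pics/over2.png

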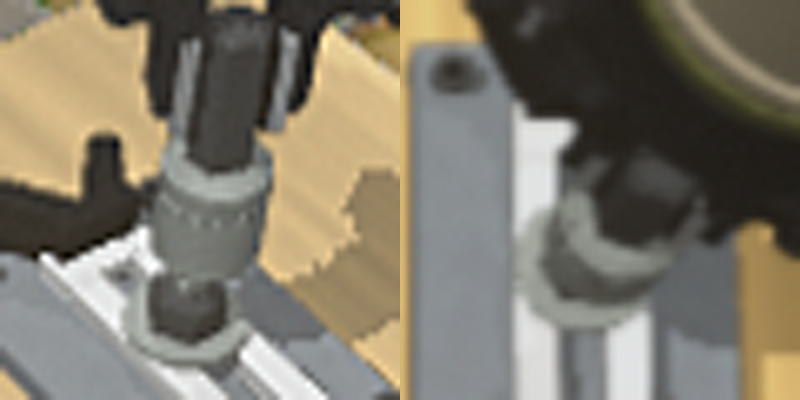

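The second socket hangs over the nut, with its mouth near (207,240) and the washer near (184,322) in the left crop. I'll lower it gently.

Emit:
drive_tool(motion=[[-0.03,0.03,0.2,0,0,0,0],[0,0,0.2,0,0,0,0],[0,0,0.2,0,0,0,0],[0,0,0.1,0,0,0,0],[0,0,0.1,0,0,0,0],[0,0,0,0,0,0,0]])

```text
t: 19.0
position: [0.5248, 0.0596, 0.2093]
orientation: [[-0.843, 0.538, 0.003], [0.538, 0.843, -0.001], [-0.003, 0.0, -1.0]]
ft_force: [-10.0, -2.9, 25.5]
finger_gap: 0.249
grip_force: 43.6
```

Emit:
drive_tool(motion=[[0,0,0.08,0,0,0,0],[0,0,0,0,0,0,0]])

```text
t: 19.2
position: [0.5257, 0.0593, 0.2089]
orientation: [[-0.843, 0.538, 0.006], [0.538, 0.843, -0.003], [-0.006, 0.001, -1.0]]
ft_force: [-14.0, -4.3, 40.5]
finger_gap: 0.249
grip_force: 44.6
```

Emit:
drive_tool(motion=[[0,0,-0.14,0,0,0,0],[0,0,0,0,0,1,0],[0,0,0,0,0,0.7,0],[0,0,0,0,0,0,0]])

```text
t: 19.6
position: [0.5252, 0.0599, 0.2093]
orientation: [[-0.733, 0.68, 0.003], [0.68, 0.733, 0.0], [-0.002, 0.002, -1.0]]
ft_force: [0.1, 0.6, 5.7]
finger_gap: 0.253
grip_force: 40.8
```

Emit:
drive_tool(motion=[[0.07,0,0,0,0,0,0],[0,0,0,0,0,0,0]])

```text
t: 19.8
position: [0.5242, 0.0606, 0.2092]
orientation: [[-0.734, 0.679, 0.004], [0.679, 0.734, -0.0], [-0.003, 0.003, -1.0]]
ft_force: [3.0, -1.9, 6.5]
finger_gap: 0.248
grip_force: 40.7
```

Emit:
drive_tool(motion=[[0,0,0,0,0,-1,0],[0,0,0,0,0,-1,0],[0,0,0,0,0,-1,0],[0,0,0,0,0,0,0]])

```text
t: 20.2
position: [0.5237, 0.0605, 0.2093]
orientation: [[-0.91, 0.415, 0.003], [0.415, 0.91, -0.0], [-0.003, 0.001, -1.0]]
ft_force: [-1.7, -2.4, 10.7]
finger_gap: 0.255
grip_force: 41.5
```

Emit:
drive_tool(motion=[[-0.07,0.07,0,0,0,0,0],[0,0,0,0,0,0,0]])

```text
t: 20.4
position: [0.5253, 0.0607, 0.2093]
orientation: [[-0.908, 0.419, -0.0], [0.419, 0.908, -0.002], [-0.001, -0.002, -1.0]]
ft_force: [-8.0, -5.5, 17.0]
finger_gap: 0.249
grip_force: 43.2
```

Emit:
drive_tool(motion=[[0,0,0,0,0,1,0],[0,0,0,0,0,1,0],[0,0,0,0,0,1,0],[0,0,0,0,0,0,0]])

```text
t: 20.8
position: [0.5266, 0.0618, 0.2092]
orientation: [[-0.732, 0.681, 0.003], [0.681, 0.732, -0.0], [-0.003, 0.002, -1.0]]
ft_force: [0.9, -1.4, 7.2]
finger_gap: 0.252
grip_force: 41.2
```

Emit:
drive_tool(motion=[[0,0,0,0,0,-1,0],[0,-0.1,0,0,0,-0.7,0],[0,-0.07,0,0,0,0,0],[0,0,0,0,0,0,0]])

```text
t: 21.2
position: [0.5238, 0.0594, 0.2093]
orientation: [[-0.844, 0.536, 0.004], [0.536, 0.844, 0.002], [-0.002, 0.004, -1.0]]
ft_force: [2.3, 4.4, 6.0]
finger_gap: 0.245
grip_force: 40.0
```

Emit:
drive_tool(motion=[[0,-0.05,0,0,0,-1,0],[0,0,0,0,0,-0.4,0],[0,0,0,0,0,0,0]])

```text
t: 21.5
position: [0.5231, 0.0576, 0.2094]
orientation: [[-0.914, 0.406, 0.004], [0.406, 0.914, 0.002], [-0.003, 0.003, -1.0]]
ft_force: [2.7, 1.8, 6.9]
finger_gap: 0.253
grip_force: 40.5
```

Emit:
drive_tool(motion=[[-0.1,0,0,0,0,1,0],[0,0,0,0,0,1,0],[0,0,0,0,0,0.8,0],[0,0,0,0,0,0,0]])

```text
t: 21.9
position: [0.5249, 0.0569, 0.2093]
orientation: [[-0.755, 0.656, 0.002], [0.656, 0.755, 0.002], [-0.001, 0.003, -1.0]]
ft_force: [-1.3, 3.1, 9.2]
finger_gap: 0.251
grip_force: 39.6
```

Emit:
drive_tool(motion=[[0,0,-0.3,0,0,0,0],[0,0,-0.6,0,0,0,0],[0,0,-0.3,0,0,-0.7,0],[0,0,0,0,0,-0.7,0],[0,0,0,0,0,0,0]])

```text
t: 22.4
position: [0.5242, 0.0549, 0.2439]
orientation: [[-0.844, 0.537, -0.001], [0.537, 0.844, -0.0], [0.0, -0.0, -1.0]]
ft_force: [-0.3, 0.2, -3.1]
finger_gap: 0.246
grip_force: 39.7
```

```bash
python3 - <<'E'
from h import *
s=env.state();print(s["position"])
plan([(.5134,.3437,.242,147.5)],0)
E
```

```text
[0.5242 0.0549 0.2439]
[[0.55,0.79,0.01,0,0,0,0],[0.55,0.79,0.01,0,0,0,0],[0.55,0.79,0.01,0,0,0,0],[0.55,0.79,0,0,0,0,0],[0.54,0.8,0.01,0,0,0,0],[0.55,0.79,0,0,0,0,0],[0.54,0.8,0.01,0,0,0,0],[0.55,0.79,0,0,0,0,0]]
[[0.54,0.8,0.01,0,0,0,0],[0.55,0.79,0,0,0,0.01,0]]
-> [0.5133 0.3437 0.2421]
```

Emit:
drive_tool(motion=[[0.55,0.79,0,0,0,0,0],[0.55,0.79,0,0,0,0,0],[0.55,0.79,0,0,0,0,0],[0.55,0.79,0,0,0,0,0],[0.54,0.8,0,0,0,0,0],[0.55,0.79,0,0,0,0,0],[0.54,0.8,0,0,0,0,0],[0.55,0.79,0,0,0,0,0]])

```text
t: 23.2
position: [0.5156, 0.2868, 0.2432]
orientation: [[-0.842, 0.54, -0.001], [0.54, 0.842, -0.001], [0.001, -0.001, -1.0]]
ft_force: [0.4, 0.4, -2.6]
finger_gap: 0.25
grip_force: 39.8
```

Emit:
drive_tool(motion=[[0.54,0.8,0,0,0,0,0],[0.55,0.79,0,0,0,0,0],[0,0,0.8,0,0,0,0],[0,0,1,0,0,0,0],[0,0,1,0,0,0,0],[0,0,1,0,0,0,0],[0,0,0.9,0,0,0,0],[0,0,0,0,0,0,0]])

```text
t: 24.0
position: [0.5118, 0.3414, 0.0981]
orientation: [[-0.842, 0.539, -0.007], [0.539, 0.842, -0.005], [0.003, -0.008, -1.0]]
ft_force: [-1.4, -1.5, -3.1]
finger_gap: 0.252
grip_force: 40.0
```

Emit:
drive_tool(motion=[[0,0,0.4,0,0,0,0],[0,0,0.3,0,0,0,0],[0,0,0,0,0,0,0],[0,0,0,0,0,0,0]])

```text
t: 24.4
position: [0.5141, 0.3442, 0.0825]
orientation: [[-0.843, 0.538, 0.001], [0.538, 0.843, 0.0], [-0.0, 0.001, -1.0]]
ft_force: [-0.1, -0.5, -2.4]
finger_gap: 0.253
grip_force: 40.0
```

Emit:
drive_tool(motion=[[0,-0.03,0.3,0,0,0,0],[0,0,0.1,0,0,0,0],[0,0,0,0,0,0,0],[0,0,0.15,0,0,0,0],[0,0,0,0,0,0,0]])

```text
t: 24.9
position: [0.5132, 0.343, 0.0649]
orientation: [[-0.843, 0.538, -0.0], [0.538, 0.843, -0.0], [0.0, -0.001, -1.0]]
ft_force: [-0.4, 0.2, -2.9]
finger_gap: 0.254
grip_force: 40.0
```

Emit:
drive_tool(motion=[[0,0,0.15,0,0,0,0],[0,0,0.15,0,0,0,0],[0,0,0,0,0,0,0]])

```text
t: 25.2
position: [0.5135, 0.3435, 0.0568]
orientation: [[-0.843, 0.537, 0.001], [0.537, 0.843, 0.0], [-0.0, 0.001, -1.0]]
ft_force: [-0.4, -1.5, 2.5]
finger_gap: 0.252
grip_force: 40.6
```

Emit:
drive_tool(motion=[[0,0,0,0,0,0,0.6],[0,0,0,0,0,0,0.6],[0,0,0,0,0,0,0.6],[0,0,-0.6,0,0,0,0.6],[0,0,-1,0,0,0,0.6],[0,0,-1,0,0,0,0.6]])

```text
t: 25.8
position: [0.5131, 0.3434, 0.1364]
orientation: [[-0.843, 0.537, -0.0], [0.537, 0.843, 0.0], [0.0, 0.0, -1.0]]
ft_force: [0.9, 0.5, -0.2]
finger_gap: 0.601
grip_force: 0.0
```

Emit:
drive_tool(motion=[[-0.72,0.42,0,0,0,0,0.6],[-0.72,0.42,0,0,0,0,0.6],[-0.72,0.42,0,0,0,0,0.6],[0,0,0,0,0,0,0.6],[0,0,0.6,0,0,0,0.6],[0,0,1,0,0,0,0.6],[0,0,1,0,0,0,0.6],[0,0,0,0,0,0,0.6]])

```text
t: 26.6
position: [0.5859, 0.3388, 0.053]
orientation: [[-0.844, 0.537, -0.006], [0.537, 0.844, -0.003], [0.003, -0.006, -1.0]]
ft_force: [-0.9, -0.2, -0.7]
finger_gap: 0.597
grip_force: 0.0
```

Emit:
drive_tool(motion=[[0,0,0,0,0,0,0],[0,0,0,0,0,0,0],[0,0,0,0,0,0,0],[0,0,0,0,0,0,0],[0,0,0,0,0,0,0]], force=40)

```text
t: 27.1
position: [0.5889, 0.3409, 0.0589]
orientation: [[-0.843, 0.538, 0.002], [0.538, 0.843, 0.001], [-0.001, 0.002, -1.0]]
ft_force: [-3.3, -2.0, 7.4]
finger_gap: 0.237
grip_force: 39.2
```

Emit:
drive_tool(motion=[[0,0,-0.3,0,0,0,0],[0,0,-0.9,0,0,0,0],[0,0,-1,0,0,0,0],[0,0,-1,0,0,0,0],[0,0,-1,0,0,0,0],[0,0,-1,0,0,0,0],[0,0,-1,0,0,0,0],[0,0,0,0,0,0,0]])

```text
t: 27.9
position: [0.5893, 0.3421, 0.2489]
orientation: [[-0.843, 0.537, 0.007], [0.537, 0.843, 0.005], [-0.003, 0.008, -1.0]]
ft_force: [-0.6, -0.3, -1.2]
finger_gap: 0.23
grip_force: 39.4
```

```bash
python3 - <<'E'
from h import *
s=env.state();print(s["position"])
o=proj("top",[.65,.17,.115]);print(o,[at_z("top",d["position"],.115) for d in env.tip_of("top","oil_bottle")[:1]] if env.snapshot("top") is not None else 0)
plan([(.53,.3,.246,147.5),(.524,.0605,.237,147.7)],0)
E
```

```text
[0.5893 0.3421 0.2489]
[308.1415 133.4469] []
[[0.3,-0.73,-0.03,0.02,0.01,0,0],[0.31,-0.73,-0.02,0,0,0,0],[0.3,-0.73,-0.03,0,0,0,0]]
-> [0.5301 0.3    0.2461]
[[-0.46,-0.76,0.03,0,0,0,0],[-0.46,-0.76,0.03,0,0,0,0],[-0.46,-0.76,0.03,0,0,0,0],[-0.46,-0.76,0.04,0,0,-0.01,0],[-0.45,-0.76,0.03,0,0,0,0],[-0.46,-0.76,0.04,0,0,-0.01,0],[-0.45,-0.76,0.03,0,0,0,0],[-0.46,-0.76,0.04,0,0,-0.01,0]]
[[-0.45,-0.77,0.03,0,0,0,0]]
-> [0.524  0.0605 0.2371]
```

Emit:
drive_tool(motion=[[0.3,-0.73,-0.02,0,0,0,0],[0.31,-0.73,-0.02,0,0,0,0],[0.3,-0.73,-0.02,0,0,0,0],[-0.46,-0.76,0.03,0,0,0,0],[-0.46,-0.76,0.03,0,0,0,0],[-0.46,-0.76,0.03,0,0,0,0],[-0.46,-0.76,0.03,0,0,0,0],[-0.46,-0.76,0.03,0,0,0,0]])

```text
t: 28.8
position: [0.5261, 0.1648, 0.2383]
orientation: [[-0.843, 0.538, -0.002], [0.538, 0.843, -0.001], [0.001, -0.002, -1.0]]
ft_force: [0.2, -0.1, -1.2]
finger_gap: 0.236
grip_force: 39.6
```

Emit:
drive_tool(motion=[[-0.46,-0.76,0.03,0,0,0,0],[-0.45,-0.76,0.03,0,0,0,0],[-0.45,-0.76,0.03,0,0,0,0],[-0.45,-0.77,0.03,0,0,0,0],[0,0,0,0,0,0,0],[0,0,0,0,0,0,0],[0,0,0,0,0,0,0]])

```text
t: 29.5
position: [0.5231, 0.061, 0.2357]
orientation: [[-0.844, 0.536, -0.001], [0.536, 0.844, 0.001], [0.001, 0.0, -1.0]]
ft_force: [0.0, -0.4, -2.2]
finger_gap: 0.231
grip_force: 39.6
```

```bash
python3 - <<'E'
from h import *
s=env.state();print(s["position"])
P=[]
for c,o in(("scene",(306,109)),("top",(339,147))):
    im=env.snapshot(c);P.append(cv2.resize(im[o[1]:o[1]+60,o[0]:o[0]+60,::-1],(400,400),interpolation=cv2.INTER_CUBIC))
cv2.imwrite("pics/over3.png",np.hstack(P))
plan([(.5240,.0602,.215,147.7)],0)
E
```

```text
[0.5231 0.061  0.2357]
[[-0.04,-0.02,0.7,0,0,-0.02,0]]
-> [0.5239 0.0602 0.215 ]
```

View pics/over3.png

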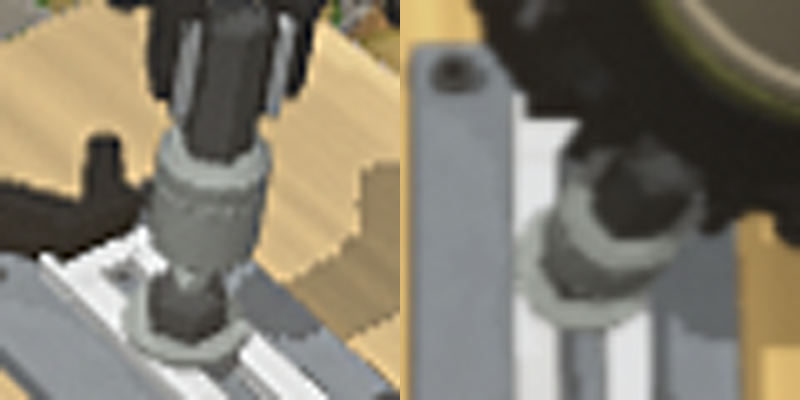

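The third socket is over the nut and looks a good match in both views, with its mouth near (205,235) in the left crop. I'll lower it.

Emit:
drive_tool(motion=[[-0.03,-0.01,0.3,0,0,0,0],[0,0,0.3,0,0,0,0],[0,0,0.1,0,0,0,0],[0,0,0,0,0,0,0],[0,0,0.1,0,0,0,0],[0,0,0,0,0,0,0]])

```text
t: 30.2
position: [0.5241, 0.0592, 0.2119]
orientation: [[-0.843, 0.538, -0.0], [0.538, 0.843, 0.0], [0.0, 0.0, -1.0]]
ft_force: [-0.5, -0.3, -1.7]
finger_gap: 0.232
grip_force: 39.6
```

Emit:
drive_tool(motion=[[0,0,0.1,0,0,0,0],[0,0,0,0,0,0,0]])

```text
t: 30.4
position: [0.5246, 0.0593, 0.2092]
orientation: [[-0.843, 0.538, 0.001], [0.538, 0.843, 0.0], [-0.001, 0.001, -1.0]]
ft_force: [2.3, -0.1, -1.3]
finger_gap: 0.233
grip_force: 39.4
```

Emit:
drive_tool(motion=[[0,0,0.08,0,0,0,0],[0,0,0,0,0,0,0]])

```text
t: 30.6
position: [0.5249, 0.0594, 0.2078]
orientation: [[-0.843, 0.538, 0.002], [0.538, 0.843, -0.0], [-0.002, 0.001, -1.0]]
ft_force: [0.9, 0.4, 4.5]
finger_gap: 0.232
grip_force: 40.1
```

Emit:
drive_tool(motion=[[0,0,0.1,0,0,0,0],[0,0,0,0,0,0,0]])

```text
t: 30.8
position: [0.525, 0.0592, 0.204]
orientation: [[-0.843, 0.538, 0.002], [0.538, 0.843, 0.0], [-0.002, 0.002, -1.0]]
ft_force: [6.5, -0.5, -0.5]
finger_gap: 0.23
grip_force: 39.0
```

Emit:
drive_tool(motion=[[0,0,0.1,0,0,0,0],[0,0,0,0,0,0,0]])

```text
t: 31.0
position: [0.5248, 0.0593, 0.2007]
orientation: [[-0.843, 0.538, 0.002], [0.538, 0.843, 0.0], [-0.001, 0.001, -1.0]]
ft_force: [6.1, -0.1, -0.5]
finger_gap: 0.231
grip_force: 39.0
```

Emit:
drive_tool(motion=[[-0.02,0.01,0.1,0,0,0,0],[0,0,0.04,0,0,0,0],[0,0,0,0,0,0,0]])

```text
t: 31.3
position: [0.5249, 0.0592, 0.1962]
orientation: [[-0.843, 0.538, 0.0], [0.538, 0.843, 0.0], [-0.0, 0.0, -1.0]]
ft_force: [6.3, 0.1, -2.6]
finger_gap: 0.232
grip_force: 39.0
```

Emit:
drive_tool(motion=[[0,0,0.05,0,0,0,0],[0,0,0,0,0,0,0]])

```text
t: 31.5
position: [0.5252, 0.0592, 0.1957]
orientation: [[-0.843, 0.538, 0.001], [0.538, 0.843, -0.0], [-0.001, 0.0, -1.0]]
ft_force: [3.1, -0.5, 6.5]
finger_gap: 0.226
grip_force: 40.1
```

Emit:
drive_tool(motion=[[0,0,0.04,0,0,0,0],[0,0,0,0,0,0,0]])

```text
t: 31.7
position: [0.5254, 0.0591, 0.1956]
orientation: [[-0.843, 0.538, 0.002], [0.538, 0.843, -0.001], [-0.002, 0.0, -1.0]]
ft_force: [0.3, -2.7, 15.4]
finger_gap: 0.232
grip_force: 41.2
```

Emit:
drive_tool(motion=[[0,0,0,0,0,0,0],[0,0,0,0,0,0,0],[0,0,0,0,0,0,0]])

```text
t: 32.0
position: [0.5254, 0.0592, 0.1956]
orientation: [[-0.843, 0.538, 0.002], [0.538, 0.843, -0.001], [-0.002, 0.001, -1.0]]
ft_force: [0.2, -1.8, 15.7]
finger_gap: 0.228
grip_force: 41.2
```

```bash
python3 - <<'E'
from h import *
a=env.snapshot("scene")[110:310,160:400,::-1]
cv2.imwrite("pics/end.png",cv2.resize(a,(720,600),interpolation=cv2.INTER_CUBIC))
E
```

```text
(no output)
```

View pics/end.png

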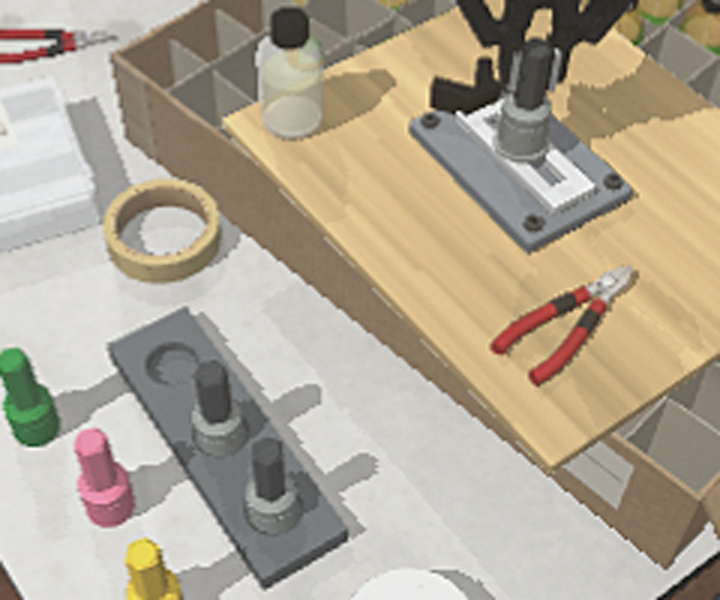

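The right socket is seated on the washer at about (523,140). The other two stand upright in their wells, at about (218,430) and (272,505).

```bash
python3 -c "
from station import env
print(env.job_done())"
```

```text
the job is handed in; nothing more can be done
None
```

I handed the job in at about 32 s: the socket from the far well (well_1) fits and is fully home on the nut, gripped and pressed down with about 15 N, and the two that did not fit stand upright and released in well_2 and well_3.

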